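# Square up a pile of resin test plates in the corner jig

### The job

Complete the pile in the squaring jig: lay the orange test plate on the blue one that lies askew there, and the green plate on top. Square the pile so that all three plates end flush with one another, hard up against both side posts and the red end stop, and leave it lying there. The end stop is only held by friction and is set to a measure: press gently so that it stays where it is, and leave the cup, jar and rotor base alone.

Things in the scene. Friction and masses are not known exactly. Their poses are not given: they have to be found in the camera images.
- blue_plate: Blue cured-resin plate, 150 x 50 x 14 mm, square edges, about 0.12 kg (varies by 30 %). Origin: centre of its underside; x along its 150 mm length, y across its 50 mm width, z up. It starts flat on the jig's tray, its edges up to 40 mm short of the posts and the end stop and turned up to 0.08 rad.
- orange_plate: Orange cured-resin plate, 150 x 50 x 14 mm, square edges, about 0.12 kg (varies by 30 %). Origin: centre of its underside; x along its 150 mm length, y across its 50 mm width, z up. It starts flat on the bench left or right of the jig.
- green_plate: Green cured-resin plate, 150 x 50 x 14 mm, square edges, about 0.12 kg (varies by 30 %). Origin: centre of its underside; x along its 150 mm length, y across its 50 mm width, z up. It starts flat on the bench on the other side of the jig.
- jig: Squaring jig, fixed to the bench: aluminium tray, top surface 10 mm above the bench, from x -140 to +130 and y -65.5 to +49.5 mm in its own frame, open at its -x and -y sides. Origin: on the bench, under the middle of a registered plate (give or take 10 mm in x, as the end stop is set); x along the plates' length towards the end stop, y towards the two side posts, z up.
- side_face (a point): Point midway between the two rigid steel side posts, in the plane of their faces that the long edges rest on, at tray height (jig frame -10, 25, 10 mm); axes as the jig's. Posts: 12 x 12 mm, up to 60 mm above the bench, centred at jig x = -58 and +38 mm; the 84 mm between them is free for a finger. A registered plate's origin is 25 mm from here towards -y.
- end_face (a point): Middle of the red end stop's face that the short edges rest on, at tray height; axes as the jig's. A registered plate's origin is 75 mm from here towards -x. The stop is 44 mm wide, up to 58 mm above the bench, set anywhere from jig x = 65 to 85 mm. Friction alone holds it: pushed with more than about 20 N it slides and does not come back; it must not shift over 2.5 mm.
- cup: Empty white cup, 74 mm across the rim, 90 mm high, standing beyond the work at the left; leave it alone. Origin: centre of its underside.
- jar: Amber jar, 64 mm across, 85 mm high, standing beyond the work at the right; leave it alone. Origin: centre of its underside.
- rotor_base: Dark steel disc with a short neck, 90 mm across, 35 mm high, standing beyond the jig; leave it alone. Origin: centre of its underside.
Things that resemble listed ones, but are neither listed nor needed, are in the scene too. Several things have the shape of the orange_plate; the one meant has the colours described above. Of the things shaped like the green_plate, the green one is meant.

How it is judged:
By the outcome, as a careful person would: the job done as asked, in the order asked, and still so for the second after the job is handed in, with the robot touching nothing.
It also fails if it takes over 72 s, if anything falls off the work surface, if the arm or the gripper's body presses on something with over 40 N, if the wrist force passes 120 N, or if a joint passes its speed limit or range.

### The arm

A 7-joint arm with a two-finger parallel gripper is mounted at the origin on the work surface. World frame = base frame: x ahead of the robot, y to its left, z up, the work surface at z = 0. Lengths are in m, angles in rad, forces in N, time in s.
With the tool pointing down it reaches from about 0.35 to 0.9 m from the base axis. Payload 7.2 kg.
Tool frame: the origin (TCP) lies at the centre of the arm's flange, where the gripper is bolted on; the fingertips stand 173 mm ahead of it and the grasp point (between the pads) lies 155 mm ahead of it; z points along the fingers, y is the line along which they close (so a half turn about z gives the same grasp; the last joint's range is limited). The gripper opens to 85 mm and grips with 20 to 120 N. Pads are 22 mm wide; open, the fingers measure 114 mm over their backs; the gripper's body (76 mm by 85 mm) begins 54 mm behind the grasp point. The pads swing forward as they close: fully open they stand 13 mm farther back than shut.
Start: joints at [-1.318, 0.411, -0.013, 1.596, 0.006, 1.134, -0.082], TCP at [0.197, 0.593, 0.405] pointing down, gripper open.
Joint ranges: [-2.95, 2.95], [-0.29, 1.99], [-1.47, 1.44], [0.14, 2.54], [-1.03, 4.17], [0.13, 1.85], [-2.86, 2.86]. Speed limits (rad/s): [2.39, 2.39, 3.01, 3.01, 3.14, 3.14, 3.14].

### API

Orientations are given as a unit quaternion [w, x, y, z].
In Python, from bench import sensors, camera, ticket gives the robot as it stands.
- The arm moves only by the tool servo_tool, never from a script. Its argument "rows" is a list of rows, each a list of 3 entries, a list of its own where there are three numbers: the opening, from 0 (shut) to 1 (fully open), then the shift along the tool's x, y, z each as a share of 20 mm, from -1 to 1, then the turn, a rotation vector about the tool's x, y, z each as a share of 4 degrees, from -1 to 1. A call has 1 to 5 rows; each row shifts and turns the commanded pose from where the row before left it, along the tool's axes as they then stand; what a row does not reach is not made up. A row lasts 1/12 s, in which the tool goes at most 41.7 mm and 7.16 degrees, less where a joint would pass 70% of its speed; a pose out of reach is approached as far as the arm can. A call with a number of a shift or a turn outside -1 to 1 is refused whole. A call with a gripper value outside its range is refused whole. The fingers move at their own pace and stop on an object; "force" is the grip in N (left out, the last holds). Time passes only in rows, so rows that do not move let the fingers close. It gives the time, the measured TCP pose, the force, the opening and the grip force at its end, in the units of the state.
- sensors.get_state(): the state, without advancing time (a new reading comes with each control period).
- camera(name): name is "scene" or "side" or "wrist"; returns a dict with "color" (420x560x3 uint8, red, green, blue), "vertical_fov" (degrees; the focal length in pixels is half the picture's height over the tangent of half this angle, whatever the lens; pixels are square), "cx", "cy" (the principal point, pixels), "R" (3x3) and "t" (3): a world point X has camera coordinates R X + t; the wrist camera has in their place "tool_from_camera" (4x4, takes a point from camera to tool coordinates, whose origin is the TCP and whose axes are the flange's). Camera axes: x right, y down, z forward; pixel columns grow to the right and rows downward; lengths in m; the calibration is good to about 2 mm. The wrist camera is an equidistant fisheye: a pixel r from the principal point sees the ray r / f radians off the axis. A picture is of the moment at which its call begins: read the wrist's pose just before it. There is no depth.
- ticket.finish_job(): hands the job in; it is judged then, once.
The state is a dict: "t": time; "q": joint angles; "joint_vel": joint speeds; "effort": joint torques, N m; "position": TCP position; "eef_rot": TCP orientation; "wrist_force": force on the tool from outside, world axes, zero at the start; "torque": the same for the moment, N m; "gripper_width": opening from 0.0 (shut) to 1.0 (fully open); "gripper_force": force on a finger pad.
Only numpy, scipy, OpenCV 4.12 (cv2) and the standard library are available. Lean on these libraries where they do the work, as an engineer would, in place of code of your own. Each camera call takes 0.05 s, during which the arm holds its last target. There are 200 camera calls.

## Working session

There is one attempt and no reset: what is moved stays moved. The work goes in short steps, Python scripts to look and compute and a tool call to move; the robot and the scene stay as the last step left them, time stands still between calls to the robot, and variables do not carry over. Pictures are saved under pics/ and viewed, at most 10 in all, crops included, and the job is handed in when it is done.

Besides the shell and the picture viewer there is one more tool, called after "Emit:" as a command line: name --argument value ..., lists and objects as JSON in quotes. servo_tool: Moves the arm, as the interface text tells. Its arguments: {"type":"object","properties":{"rows":{"type":"array","items":{"type":"array"}},"force":{"type":"number"}},"required":["rows"]}

```bash
ls; mkdir -p pics
cat > h.py <<'E'
import numpy as np, cv2
from bench import sensors, camera, ticket
from scipy.spatial.transform import Rotation as Ro
def f(c): return c["color"].shape[0]/2/np.tan(np.radians(c["vertical_fov"])/2)
def Rq(q): return Ro.from_quat([q[1],q[2],q[3],q[0]]).as_matrix()
def ray(c,u,v,st=None):
    a,b=u-c["cx"],v-c["cy"]
    if "R" in c:
        d=np.array([a/f(c),b/f(c),1]); R=np.array(c["R"]); return -R.T@np.array(c["t"]),R.T@d
    r=np.hypot(a,b);th=r/f(c); d=np.array([np.sin(th)*a/max(r,1e-9),np.sin(th)*b/max(r,1e-9),np.cos(th)])
    T=np.array(c["tool_from_camera"]);W=Rq(st["eef_rot"])
    return W@T[:3,3]+np.array(st["position"]),W@T[:3,:3]@d
def onz(c,u,v,z,st=None):
    o,d=ray(c,u,v,st); return o+d*(z-o[2])/d[2]
def save(n,c): cv2.imwrite("pics/"+n,cv2.cvtColor(c["color"],cv2.COLOR_RGB2BGR))
E
python3 - <<'E'
from h import *
s=sensors.get_state();print(s["t"],s["position"],s["eef_rot"],s["wrist_force"],s["gripper_width"])
for n in("scene","side","wrist"):
    c=camera(n);save(n+"0.png",c);print(n,c["vertical_fov"],c["cx"],c["cy"],c.get("t"), c.get("tool_from_camera"))
a=[cv2.imread("pics/%s0.png"%n) for n in("scene","side")]
E
```

```text
pics
0.0 [0.19702386 0.59289577 0.40381987] [-6.87093608e-05  1.59689561e-01  9.87166934e-01 -8.26611943e-04] [-0.11928299 -0.04527104  0.06455238] 0.9994501948804526
scene 42.03242410434106 285.1667536992891 212.2448045237878 [-0.47328742 -0.32205288  1.64309999] None
side 42.652209984085644 280.1868854772504 210.24700201369004 [-0.54144776  0.217837    1.09563709] None
wrist 65.70646984690485 283.9887485169057 206.5608031028966 None [[-1.14701103e-04 -9.58750971e-01 -2.84247361e-01  7.23401493e-02]
 [ 9.99999975e-01 -1.64496509e-04  1.51312177e-04 -8.11519792e-04]
 [-1.91828395e-04 -2.84247336e-01  9.58750966e-01  3.15324200e-02]
 [ 0.00000000e+00  0.00000000e+00  0.00000000e+00  1.00000000e+00]]
```

View pics/scene0.png

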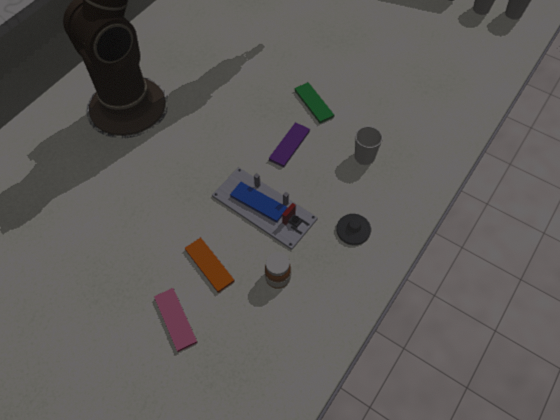

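View pics/side0.png

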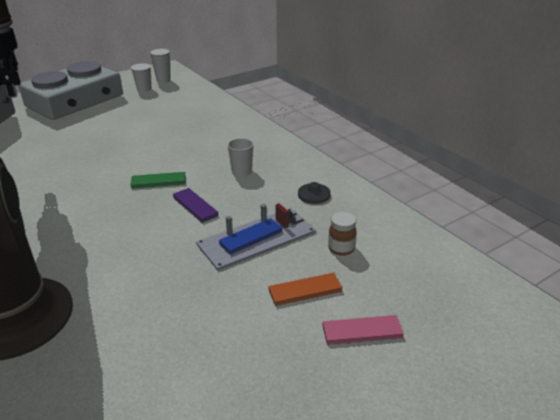

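The scene view shows orange at (209,265), green at (314,102), and blue in the jig at (259,202). The posts are at (257,181) and (286,199), and the red stop is at (289,214). Pink and purple plates are the decoys. Next I'll measure by colour.

```bash
cat >> h.py <<'E'
HUE={"orange":(5,14),"green":(50,75),"blue":(105,118),"red":(0,4)}
def mask(c,name,smin=110,vmin=25):
    h=cv2.cvtColor(c["color"],cv2.COLOR_RGB2HSV);lo,hi=HUE[name]
    m=cv2.inRange(h,(lo,smin,vmin),(hi,255,255))
    if name=="red": m|=cv2.inRange(h,(174,smin,vmin),(180,255,255))
    return m,h
def big(m):
    cs,_=cv2.findContours(m,cv2.RETR_EXTERNAL,cv2.CHAIN_APPROX_NONE)
    return max(cs,key=cv2.contourArea) if cs else None
def plate(c,name,z,st=None,top=True):
    m,h=mask(c,name);k=big(m)
    if k is None: return None
    mm=np.zeros_like(m);cv2.drawContours(mm,[k],-1,255,-1)
    if top:
        v=h[...,2][mm>0];th,_=cv2.threshold(v.reshape(-1,1),0,255,cv2.THRESH_OTSU)
        m2=((mm>0)&(h[...,2]>th)).astype(np.uint8)*255; k2=big(m2)
        if cv2.contourArea(k2)>.55*cv2.contourArea(k): k=k2
    P=np.array([onz(c,u,v,z,st)[:2] for u,v in k[:,0,:].astype(float)])*1000
    (x,y),(w,hh),a=cv2.minAreaRect(P.astype(np.float32))
    if w<hh: w,hh,a=hh,w,a+90
    return np.round([x,y,w,hh,(a+90)%180-90],1),k
E
python3 - <<'E'
from h import *
for n in("scene","side"):
    c=camera(n)
    for p,z in(("orange",.014),("green",.014),("blue",.024)):
        for t in(True,False):
            r=plate(c,p,z,top=t); print(n,p,t,r and r[0], r and cv2.boundingRect(r[1]))
    r=big(mask(c,"red")[0]); print(n,"red",cv2.boundingRect(r))
c=camera("scene")
for u,v in((215,195),(239,171),(314,217),(290,242)): print(onz(c,u,v,.01))
for u,v in((257,176),(286,194)): print("post",onz(c,u,v,.06))
E
```

```text
scene orange True [ 530.6 -279.   148.3   48.4  -17.9] (185, 238, 49, 52)
scene orange False [ 532.2 -280.4  152.3   50.2  -17.9] (185, 238, 49, 54)
scene green True [459.7 317.3 147.1  47.1 -26.1] (295, 83, 38, 38)
scene green False [460.4 315.5 150.   49.6 -26.1] (295, 83, 38, 39)
scene blue True [529.3 -64.7 148.3  48.7   1.5] (230, 182, 57, 38)
scene blue False [530.1 -66.6 149.9  52.6   1.6] (230, 182, 57, 40)
scene red (283, 203, 12, 14)
side orange True [ 530.7 -277.2  147.8   48.9  -18. ] (269, 273, 73, 29)
side orange False [ 527.9 -282.2  150.1   60.   -17.9] (269, 273, 73, 32)
side green True [459.  319.5 146.   45.1 -26.3] (131, 173, 54, 12)
side green False [455.7 312.8 146.1  60.  -26.4] (131, 173, 54, 14)
side blue True [529.5 -61.5 150.   50.3   1.5] (219, 219, 63, 31)
side blue False [527.8 -68.3 155.   62.7   0.9] (219, 219, 63, 35)
side red (277, 204, 11, 10)
[ 0.41863601 -0.10973131  0.01      ]
[ 0.42515729 -0.0105129   0.01      ]
[ 0.67555184 -0.01771903  0.01      ]
[ 0.66464607 -0.11437548  0.01      ]
post [ 0.49771827 -0.02267677  0.06      ]
post [ 0.59242366 -0.0262293   0.06      ]
```

Emit:
servo_tool --rows '[[1, [-0.41, -0.5, 0.1], [0, 0, 0]], [1, [-0.82, -1, 0.15], [0, 0, 0]], [1, [-0.82, -1, 0.15], [0, 0, 0]], [1, [-0.82, -1, 0.15], [0, 0, 0]], [1, [-0.82, -1, 0.15], [0, 0, 0]]]'

```text
t: 0.72
position: [0.239, 0.4833, 0.3905]
eef_rot: [0.0, 0.16, 0.987, -0.0]
wrist_force: [0.3, 0.2, -0.2]
gripper_width: 1.001
gripper_force: 0.0
```

Emit:
servo_tool --rows '[[1, [-0.82, -1, 0.15], [0, 0, 0]], [1, [-0.82, -1, 0.15], [0, 0, 0]], [1, [-0.82, -1, 0.15], [0, 0, 0]], [1, [-0.82, -1, 0.15], [0, 0, 0]], [1, [-0.82, -1, 0.15], [0, 0, 0]]]'

```text
t: 1.13
position: [0.2853, 0.3624, 0.3757]
eef_rot: [0.0, 0.16, 0.987, 0.0]
wrist_force: [0.7, -0.5, 0.5]
gripper_width: 0.997
gripper_force: 0.0
```

Emit:
servo_tool --rows '[[1, [-0.82, -1, 0.15], [0, 0, 0]], [1, [-0.82, -1, 0.15], [0, 0, 0]], [1, [-0.82, -1, 0.15], [0, 0, 0]], [1, [-0.82, -1, 0.15], [0, 0, 0]], [1, [-0.82, -1, 0.15], [0, 0, 0]]]'

```text
t: 1.55
position: [0.3316, 0.2417, 0.3608]
eef_rot: [0.0, 0.16, 0.987, 0.0]
wrist_force: [1.2, 0.4, 0.3]
gripper_width: 0.999
gripper_force: 0.0
```

Emit:
servo_tool --rows '[[1, [-0.82, -1, 0], [0, 0, 0]], [1, [-0.82, -1, 0], [0, 0, 0]], [1, [-0.82, -1, 0], [0, 0, 0]], [1, [-0.82, -1, 0], [0, 0, 0]], [1, [-0.82, -1, 0], [0, 0, 0]]]'

```text
t: 1.97
position: [0.3778, 0.1209, 0.3609]
eef_rot: [0.0, 0.16, 0.987, 0.0]
wrist_force: [0.8, 0.4, -0.4]
gripper_width: 1.003
gripper_force: 0.0
```

Emit:
servo_tool --rows '[[1, [-0.82, -1, 0], [0, 0, 0]], [1, [-0.82, -1, 0], [0, 0, 0]], [1, [-0.82, -1, 0], [0, 0, 0]], [1, [-0.82, -1, 0], [0, 0, 0]], [1, [-0.82, -1, 0], [0, 0, 0]]]'

```text
t: 2.38
position: [0.4241, 0.0001, 0.3609]
eef_rot: [0.0, 0.16, 0.987, 0.0]
wrist_force: [0.1, 0.3, 0.8]
gripper_width: 1.0
gripper_force: 0.0
```

Run:
```python
from h import *
s=sensors.get_state();c=camera("wrist");save("w1.png",c)
for p,z in(("blue",.024),("orange",.014)):
    for t in(True,False):
        r=plate(c,p,z,s,t);print(p,r and r[0])
r=big(mask(c,"red")[0]); print(cv2.boundingRect(r) if r is not None else 0)
```

```text
blue [527.8 -62.9 148.9  49.4   1.4]
blue [525.7 -62.  153.1  52.1   1.6]
orange [ 484.7 -262.    55.4   49.7  -18.2]
orange [ 483.2 -257.6   63.5   57.3  -17.5]
(273, 341, 33, 14)
```

View pics/w1.png

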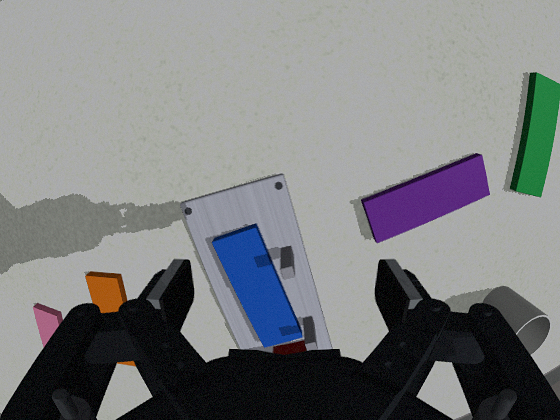

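The wrist view agrees on blue: about (528,-63) mm at 1.5°. The tray edge runs (181,203)–(281,175), and the red stop is partly hidden at (290,348). Now on to orange.

Emit:
servo_tool --rows '[[1, [-0.79, -0.96, 0.3], [0, 0, 0]], [1, [-0.79, -0.96, 0.3], [0, 0, 0]], [1, [-0.79, -0.96, 0.5], [0, 0, 0]], [1, [-0.79, -0.96, 0.5], [0, 0, 0]], [1, [-0.79, -0.96, 0.5], [0, 0, 0]]]'

```text
t: 2.85
position: [0.469, -0.1155, 0.3184]
eef_rot: [0.0, 0.159, 0.987, 0.0]
wrist_force: [0.8, 0.7, 0.4]
gripper_width: 1.0
gripper_force: 0.0
```

Emit:
servo_tool --rows '[[1, [-0.79, -0.96, 0.5], [0, 0, 0]], [1, [-0.79, -0.96, 0.5], [0, 0, 0]], [1, [-0.79, -0.96, 0.5], [0, 0, 0]], [1, [-0.79, -0.96, 0.5], [0, 0, 0]], [1, [-0.79, -0.96, 0.5], [0, 0, 0]]]'

```text
t: 3.27
position: [0.5137, -0.2315, 0.268]
eef_rot: [-0.0, 0.16, 0.987, 0.0]
wrist_force: [0.4, 0.7, 0.0]
gripper_width: 1.004
gripper_force: 0.0
```

Emit:
servo_tool --rows '[[1, [-0.79, -0.96, 0.5], [0, 0, 0]], [1, [-0.79, -0.96, 0.5], [0, 0, 0]], [1, [0, 0, 0], [0, 0, 0]]]'

```text
t: 3.52
position: [0.5312, -0.2812, 0.2471]
eef_rot: [-0.0, 0.162, 0.987, -0.001]
wrist_force: [-0.2, -1.2, -0.5]
gripper_width: 1.0
gripper_force: 0.0
```

```bash
cat >> h.py <<'E'
def go(s,x,y,z,ang):
    "units of 20 mm / 4 deg in tool axes to bring TCP to x,y,z(mm) with tool y at ang+90 deg"
    W=Rq(s["eef_rot"]);d=np.array([x,y,z])/1000-s["position"]
    psi=np.degrees(np.arctan2(W[1,1],W[0,1]));t=(psi-(ang+90)+90)%180-90
    print("units",np.round(W.T@d/.02,2),"yaw units",np.round(t/4,2),"psi",psi.round(2))
E
python3 - <<'E'
from h import *
s=sensors.get_state();c=camera("wrist");save("w2.png",c)
for t in(True,False):
    r=plate(c,"orange",.014,s,t);print(r and r[0])
print(s["position"])
go(s,531,-278,173,-18)
c=camera("wrist")
from h import *
# jig from first wrist picture corner pixels
st=dict(position=[.4241,.0001,.3609],eef_rot=[0,.16,.987,0])
P=[onz(c,u,v,.01,st)*1000 for u,v in((181,203),(281,175),(330,350))];print(np.round(P,1))
E
```

```text
[ 529.7 -277.6  148.4   49.1  -17.9]
[ 529.6 -277.8  148.5   49.5  -17.9]
[ 0.53119346 -0.2811556   0.24707662]
units [0.06 0.16 3.7 ] yaw units -0.15 psi 71.4
[[ 4.070e+02 -1.097e+02  1.000e+01]
 [ 4.129e+02 -1.000e-01  1.000e+01]
 [ 6.463e+02 -1.230e+01  1.000e+01]]
```

Emit:
servo_tool --rows '[[1, [0.06, 0.07, 0.9], [0, 0, -0.08]], [1, [0.06, 0.08, 1], [0, 0, -0.07]], [1, [0, 0, 1], [0, 0, 0]], [1, [0, 0, 0.6], [0, 0, 0]], [1, [0, 0, 0.2], [0, 0, 0]]]'

```text
t: 4.03
position: [0.5294, -0.2718, 0.1732]
eef_rot: [-0.001, 0.154, 0.988, 0.001]
wrist_force: [0.1, 0.8, 0.5]
gripper_width: 1.005
gripper_force: 0.0
```

Emit:
servo_tool --rows '[[0, [0, 0, 0], [0, 0, 0]], [0, [0, 0, 0], [0, 0, 0]], [0, [0, 0, 0], [0, 0, 0]], [0, [0, 0, 0], [0, 0, 0]], [0, [0, 0, 0], [0, 0, 0]]]' --force 30

```text
t: 4.45
position: [0.5302, -0.2738, 0.1761]
eef_rot: [0.001, 0.155, 0.988, -0.0]
wrist_force: [-0.9, -0.0, 6.7]
gripper_width: 0.573
gripper_force: 31.7
```

Emit:
servo_tool --rows '[[0, [0, 0, 0], [0, 0, 0]], [0, [0, 0, 0], [0, 0, 0]]]'

```text
t: 4.62
position: [0.5303, -0.2738, 0.1761]
eef_rot: [0.001, 0.155, 0.988, -0.0]
wrist_force: [-0.8, 0.6, 7.1]
gripper_width: 0.573
gripper_force: 31.6
```

Emit:
servo_tool --rows '[[0, [0, 0, -0.5], [0, 0, 0]], [0, [0, 0, -1], [0, 0, 0]], [0, [0, 0, -1], [0, 0, -0.8]], [0, [0, 0, -1], [0, 0, -0.8]], [0, [0, 0, -0.5], [0, 0, -0.8]]]'

```text
t: 5.03
position: [0.5303, -0.2739, 0.2579]
eef_rot: [0.002, 0.07, 0.998, -0.001]
wrist_force: [1.2, 0.5, -1.8]
gripper_width: 0.575
gripper_force: 31.6
```

Emit:
servo_tool --rows '[[0, [0, 0.5, 0], [0, 0, -0.8]], [0, [0, 1, 0], [0, 0, -0.8]], [0, [0, 1, 0], [0, 0, -0.8]], [0, [0, 1, 0], [0, 0, 0]], [0, [0, 1, 0], [0, 0, 0]]]'

```text
t: 5.45
position: [0.5324, -0.1805, 0.2543]
eef_rot: [-0.001, -0.014, 1.0, 0.001]
wrist_force: [-0.0, -0.0, -1.0]
gripper_width: 0.572
gripper_force: 31.5
```

Emit:
servo_tool --rows '[[0, [0, 1, 0], [0, 0, 0]], [0, [0, 1, 0], [0, 0, 0]], [0, [0, 1, 0], [0, 0, 0]], [0, [0, 0.5, 0], [0, 0, 0]], [0, [0, 0, 0], [0, 0, 0]]]'

```text
t: 5.87
position: [0.5308, -0.1094, 0.2543]
eef_rot: [-0.001, -0.016, 1.0, 0.001]
wrist_force: [-0.1, 1.5, -1.0]
gripper_width: 0.572
gripper_force: 31.6
```

Run:
```python
from h import *
s=sensors.get_state();c=camera("wrist");save("w3.png",c)
print(s["position"],s["eef_rot"],s["wrist_force"],s["gripper_width"])
go(s,528.5,-63,202,1.5)
for n,z in(("blue",.024),("orange",s["position"][2]-.162)):
    r=plate(c,n,z,s);print(n,r and r[0])
c=camera("scene")
for n,z in(("blue",.024),("orange",s["position"][2]-.162)):
    r=plate(c,n,z,s);print(n,r and r[0])
```

```text
[ 0.53080298 -0.1094306   0.25429666] [-6.28407981e-04 -1.56107300e-02  9.99877475e-01  9.72051557e-04] [-0.05409529  1.45778752 -1.0460208 ] 0.5716706391306037
units [0.04 2.32 2.62] yaw units 0.07 psi 91.79
blue [514.1 -55.9 120.9  33.1   1.7]
orange [ 516.9 -110.3  121.2   49.6    2.1]
blue [558.  -65.8  94.1  52.5   1.7]
orange [ 571.5 -112.6   71.3   47.7    1.8]
```

Emit:
servo_tool --rows '[[0, [0.02, 0.6, 0], [0, 0, 0.07]], [0, [0.02, 0.9, 0], [0, 0, 0]], [0, [0, 0.6, 0.3], [0, 0, 0]], [0, [0, 0.22, 0.6], [0, 0, 0]], [0, [0, 0, 0.8], [0, 0, 0]]]'

```text
t: 6.38
position: [0.5296, -0.0665, 0.2208]
eef_rot: [0.001, -0.011, 1.0, 0.0]
wrist_force: [-0.2, 0.1, -1.1]
gripper_width: 0.574
gripper_force: 31.6
```

Emit:
servo_tool --rows '[[0, [0, 0, 0.6], [0, 0, 0]], [0, [0, 0, 0.3], [0, 0, 0]], [0, [0, 0, 0.1], [0, 0, 0]], [0, [0, 0, 0], [0, 0, 0]]]'

```text
t: 6.72
position: [0.5288, -0.0681, 0.2004]
eef_rot: [-0.001, -0.009, 1.0, -0.0]
wrist_force: [0.4, -1.0, -1.3]
gripper_width: 0.577
gripper_force: 31.6
```

Emit:
servo_tool --rows '[[0, [0, 0.25, 0], [0, 0, 0]], [0, [0, 0, 0.1], [0, 0, 0]], [0, [0, 0, 0], [0, 0, 0]]]'

```text
t: 6.97
position: [0.5292, -0.0623, 0.2]
eef_rot: [0.0, -0.01, 1.0, 0.0]
wrist_force: [-5.9, 1.4, 16.0]
gripper_width: 0.575
gripper_force: 33.3
```

Run:
```python
from h import *
for i in range(2):
    s=sensors.get_state();c=camera("side")
    print(s["position"],s["wrist_force"])
go(s,528.5,-63,199,1.5)
for n,z in(("blue",.024),("orange",.038)):
    r=plate(c,n,z);print(n,r and r[0])
save("s3.png",dict(color=cv2.resize(c["color"][170:290,180:340],None,fx=4,fy=4)))
```

```text
[ 0.52919688 -0.06233824  0.20002361] [-5.92760923  1.384558   16.00558255]
[ 0.52919078 -0.06234814  0.20005408] [-5.92083991  1.0107132  16.07278386]
units [ 0.04 -0.03  0.05] yaw units -0.1 psi 91.11
blue [519.5 -91.9 153.6  51.9 -15.3]
orange [ 5.001e+02 -6.730e+01  9.720e+01  6.290e+01  5.000e-01]
```

View pics/s3.png

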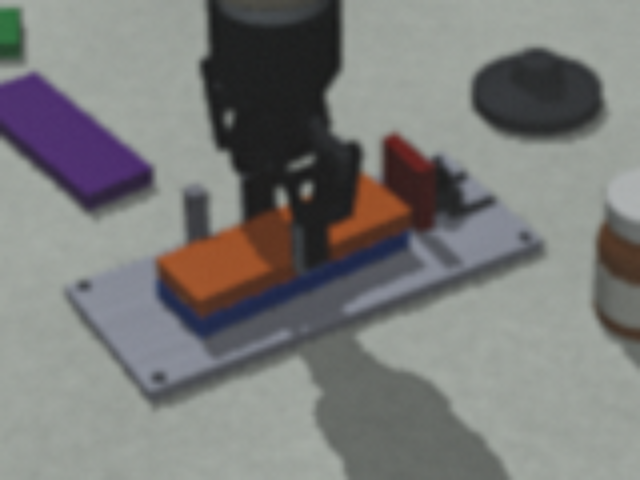

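Orange sits flush on blue, with contact at 16 N. I'll release it and head for green.

Emit:
servo_tool --rows '[[0.8, [0, 0, 0], [0, 0, 0]], [0.8, [0, 0, 0], [0, 0, 0]], [0.8, [0, 0, -0.3], [0, 0, 0]], [0.8, [0, 0, -1], [0, 0, 0]], [0.8, [0, 0, -1], [0, 0, 0]]]'

```text
t: 7.48
position: [0.5286, -0.0622, 0.2447]
eef_rot: [-0.001, -0.01, 1.0, -0.0]
wrist_force: [0.2, 0.1, 0.3]
gripper_width: 0.802
gripper_force: 0.0
```

Emit:
servo_tool --rows '[[1, [0, 0, -1], [0, 0, 0]], [1, [0.1, 0.6, -1], [0, 0, 0.9]], [1, [0.2, 1, -0.5], [0, 0, 0.9]], [1, [0.2, 1, 0], [0, 0, 0.9]], [1, [0.2, 1, 0], [0, 0, 0.9]]]'

```text
t: 7.9
position: [0.5211, 0.0111, 0.2959]
eef_rot: [0.001, 0.117, 0.993, 0.0]
wrist_force: [-0.1, -0.2, 0.6]
gripper_width: 0.999
gripper_force: 0.0
```

Emit:
servo_tool --rows '[[1, [0, 1, 0], [0, 0, 0.9]], [1, [0, 1, 0], [0, 0, 0.9]], [1, [0, 1, 0], [0, 0, 0.9]], [1, [-0.3, 1, 0], [0, 0, 0]], [1, [-0.3, 1, 0], [0, 0, 0]]]'

```text
t: 8.32
position: [0.566, 0.1009, 0.295]
eef_rot: [-0.0, 0.208, 0.978, 0.0]
wrist_force: [-0.3, -0.6, -0.4]
gripper_width: 1.004
gripper_force: 0.0
```

Run:
```python
from h import *
s=sensors.get_state();c=camera("wrist")
print(s["t"],s["position"],s["wrist_force"]);go(s,459.5,318.5,250,-26)
r=plate(c,"green",.014,s);print(r and r[0])
for n in("scene","side"):
    c=camera(n);
    for p in "orange","blue":
        r=plate(c,p,.038);print(n,p,r and r[0])
```

```text
8.3167 [0.56598576 0.10086671 0.29502174] [-0.31006589 -0.63954461 -0.44136297]
units [9.29 7.77 2.25] yaw units 0.49 psi 65.96
[490.7 303.2  76.1  48.9 -26. ]
scene orange [533.1 -66.3 152.9  54.4   1.3]
scene blue [495.4 -98.9  16.2   2.6   4.3]
side orange [530.1 -67.1 157.9  62.2   1. ]
side blue [ 510.2 -107.5  150.8   51.   -15.3]
```

Emit:
servo_tool --rows '[[1, [0.93, 0.78, 0.2], [0, 0, 0.25]], [1, [0.93, 0.78, 0.2], [0, 0, 0.24]], [1, [0.93, 0.78, 0.2], [0, 0, 0]], [1, [0.93, 0.78, 0.2], [0, 0, 0]], [1, [0.93, 0.78, 0.2], [0, 0, 0]]]'

```text
t: 8.88
position: [0.5145, 0.2096, 0.2747]
eef_rot: [-0.0, 0.226, 0.974, -0.0]
wrist_force: [1.1, 0.1, 0.6]
gripper_width: 1.003
gripper_force: 0.0
```

Emit:
servo_tool --rows '[[1, [0.93, 0.78, 0.25], [0, 0, 0]], [1, [0.93, 0.78, 0.25], [0, 0, 0]], [1, [0.93, 0.78, 0.25], [0, 0, 0]], [1, [0.93, 0.78, 0.25], [0, 0, 0]], [1, [0.93, 0.78, 0.25], [0, 0, 0]]]'

```text
t: 9.3
position: [0.4654, 0.3206, 0.2497]
eef_rot: [0.0, 0.226, 0.974, -0.0]
wrist_force: [-0.3, -0.9, -0.2]
gripper_width: 0.998
gripper_force: 0.0
```

Emit:
servo_tool --rows '[[1, [0, 0, 0], [0, 0, 0]], [1, [0, 0, 0], [0, 0, 0]]]'

```text
t: 9.47
position: [0.4651, 0.3212, 0.2494]
eef_rot: [-0.0, 0.224, 0.975, -0.0]
wrist_force: [-0.1, -1.8, 0.1]
gripper_width: 1.002
gripper_force: 0.0
```

Run:
```python
from h import *
s=sensors.get_state();c=camera("wrist")
r=plate(c,"green",.014,s)[0];print(s["t"],s["position"],r)
go(s,r[0],r[1],178,r[4])
```

```text
9.4667 [0.46507703 0.32116311 0.2494456 ] [457.6 320.4 148.3  49.  -26.2]
units [ 0.32 -0.19  3.57] yaw units 0.08 psi 64.1
```

Emit:
servo_tool --rows '[[1, [0.16, -0.1, 0.8], [0, 0, 0.08]], [1, [0.16, -0.09, 1], [0, 0, 0]], [1, [0, 0, 1], [0, 0, 0]], [1, [0, 0, 0.5], [0, 0, 0]], [1, [0, 0, 0.17], [0, 0, 0]]]'

```text
t: 9.93
position: [0.4588, 0.3184, 0.1791]
eef_rot: [-0.0, 0.229, 0.973, -0.001]
wrist_force: [0.7, 0.5, 0.5]
gripper_width: 0.997
gripper_force: 0.0
```

Emit:
servo_tool --rows '[[0, [0, 0, 0], [0, 0, 0]], [0, [0, 0, 0], [0, 0, 0]], [0, [0, 0, 0], [0, 0, 0]], [0, [0, 0, 0], [0, 0, 0]], [0, [0, 0, 0], [0, 0, 0]]]'

```text
t: 10.35
position: [0.4592, 0.3201, 0.1817]
eef_rot: [0.001, 0.228, 0.974, 0.001]
wrist_force: [-0.3, -1.2, 6.1]
gripper_width: 0.564
gripper_force: 30.5
```

Emit:
servo_tool --rows '[[0, [0, 0, 0], [0, 0, 0]], [0, [0, 0, 0], [0, 0, 0]], [0, [0, 0, -0.5], [0, 0, 0]], [0, [0, 0, -1], [0, 0, 0]], [0, [0, 0, -1], [0, 0, 0]]]'

```text
t: 10.77
position: [0.4583, 0.32, 0.2313]
eef_rot: [-0.0, 0.228, 0.974, -0.0]
wrist_force: [1.1, -0.2, -0.3]
gripper_width: 0.566
gripper_force: 31.4
```

Emit:
servo_tool --rows '[[0, [0, 0, -1], [0, 0, 0]], [0, [0, 0, -1], [0, 0, -0.9]], [0, [0, 0, -0.5], [0, 0, -0.9]], [0, [0, 0, 0], [0, 0, -0.9]], [0, [0, 0, 0], [0, 0, -0.9]]]'

```text
t: 11.18
position: [0.4587, 0.3205, 0.2824]
eef_rot: [0.001, 0.102, 0.995, 0.001]
wrist_force: [-1.4, -0.4, -0.9]
gripper_width: 0.569
gripper_force: 31.4
```

Emit:
servo_tool --rows '[[0, [0, -0.5, 0], [0, 0, -0.9]], [0, [0, -1, 0], [0, 0, -0.9]], [0, [0, -1, 0], [0, 0, -0.9]], [0, [0, -1, 0], [0, 0, -0.6]], [0, [0, -1, 0], [0, 0, 0]]]'

```text
t: 11.6
position: [0.4517, 0.2299, 0.2813]
eef_rot: [0.0, -0.013, 1.0, 0.0]
wrist_force: [0.5, -1.2, -0.9]
gripper_width: 0.565
gripper_force: 31.4
```

Run:
```python
from h import *
s=sensors.get_state()
print(s["t"],s["position"],s["gripper_width"],s["wrist_force"]);go(s,529.5,-63,250,1.2)
```

```text
11.6 [0.45167334 0.22985734 0.28127257] 0.5654111659787084 [ 0.46630023 -1.24667138 -0.85280873]
units [ -3.52 -14.74   1.56] yaw units 0.06 psi 91.44
```

Emit:
servo_tool --rows '[[0, [-0.24, -0.98, 0], [0, 0, 0]], [0, [-0.24, -0.98, 0], [0, 0, 0]], [0, [-0.24, -0.98, 0], [0, 0, 0]], [0, [-0.24, -0.98, 0], [0, 0, 0]], [0, [-0.24, -0.98, 0], [0, 0, 0]]]'

```text
t: 12.02
position: [0.4783, 0.1323, 0.2813]
eef_rot: [0.001, -0.011, 1.0, 0.0]
wrist_force: [-0.4, 0.0, -0.2]
gripper_width: 0.566
gripper_force: 31.4
```

Emit:
servo_tool --rows '[[0, [-0.24, -0.98, 0], [0, 0, 0]], [0, [-0.24, -0.98, 0], [0, 0, 0]], [0, [-0.24, -0.98, 0], [0, 0, 0]], [0, [-0.24, -0.98, 0], [0, 0, 0]], [0, [-0.24, -0.98, 0], [0, 0, 0]]]'

```text
t: 12.43
position: [0.5044, 0.0349, 0.2813]
eef_rot: [0.001, -0.011, 1.0, 0.0]
wrist_force: [-0.0, -0.3, -1.6]
gripper_width: 0.567
gripper_force: 31.4
```

Emit:
servo_tool --rows '[[0, [-0.24, -0.98, 0.2], [0, 0, 0]], [0, [-0.24, -0.98, 0.3], [0, 0, 0]], [0, [-0.24, -0.98, 0.3], [0, 0, 0]], [0, [-0.24, -0.98, 0.3], [0, 0, 0]], [0, [-0.24, -0.98, 0], [0, 0, 0]]]'

```text
t: 12.85
position: [0.5303, -0.0624, 0.2583]
eef_rot: [-0.0, -0.011, 1.0, 0.0]
wrist_force: [-0.4, -0.8, -0.6]
gripper_width: 0.569
gripper_force: 31.4
```

Emit:
servo_tool --rows '[[0, [0, 0, 0], [0, 0, 0]], [0, [0, 0, 0], [0, 0, 0]]]'

```text
t: 13.02
position: [0.5305, -0.0628, 0.259]
eef_rot: [0.0, -0.01, 1.0, -0.0]
wrist_force: [0.4, 1.1, 0.2]
gripper_width: 0.571
gripper_force: 31.4
```

Run:
```python
from h import *
s=sensors.get_state();c=camera("wrist")
print(s["t"],s["position"],s["gripper_width"],s["wrist_force"]);go(s,529.5,-63,220,1.2)
save("w4.png",c)
```

```text
13.0167 [ 0.53050845 -0.06283604  0.25904515] 0.5705743041282819 [0.38910062 1.06363912 0.16670543]
units [ 0.05 -0.01  1.95] yaw units -0.02 psi 91.11
```

View pics/w4.png

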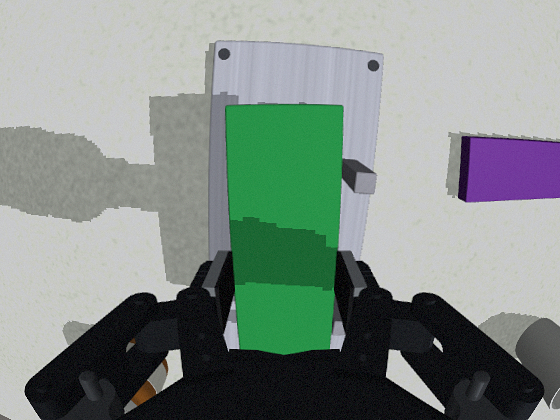

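Green is held squarely (226–343 px wide at the near edge) and fully covers the pile. The post top is at (362,182). Lowering it now.

Emit:
servo_tool --rows '[[0, [0.03, 0, 0.5], [0, 0, 0]], [0, [0, 0, 0.7], [0, 0, 0]], [0, [0, 0, 0.5], [0, 0, 0]], [0, [0, 0, 0.2], [0, 0, 0]], [0, [0, 0, 0], [0, 0, 0]]]'

```text
t: 13.48
position: [0.5294, -0.0608, 0.2198]
eef_rot: [-0.001, -0.012, 1.0, 0.0]
wrist_force: [-0.1, 0.5, -1.1]
gripper_width: 0.57
gripper_force: 31.4
```

Emit:
servo_tool --rows '[[0, [0, 0, 0.1], [0, 0, 0]], [0, [0, 0, 0], [0, 0, 0]]]'

```text
t: 13.65
position: [0.5296, -0.061, 0.2195]
eef_rot: [-0.0, -0.011, 1.0, 0.001]
wrist_force: [-6.6, 2.4, 18.5]
gripper_width: 0.57
gripper_force: 33.6
```

Emit:
servo_tool --rows '[[0, [0, 0, 0.1], [0, 0, 0]], [0, [0, 0, 0], [0, 0, 0]]]'

```text
t: 13.82
position: [0.5302, -0.061, 0.2186]
eef_rot: [0.001, -0.012, 1.0, 0.001]
wrist_force: [-9.3, 1.3, 29.5]
gripper_width: 0.567
gripper_force: 38.5
```

Green is down on the pile. I'll open slightly, turn to the jig's angle, and lower the open fingers around the whole pile. The -y pad can then draw it to the posts.

Emit:
servo_tool --rows '[[0.8, [0, 0, -0.1], [0, 0, 0]], [0.8, [0, 0, 0], [0, 0, 0]], [0.8, [0, 0, -0.2], [0, 0, 0]], [0.8, [0, 0, 0], [0, 0, 0.9]], [0.8, [0, 0, 0], [0, 0, 0]]]'

```text
t: 14.23
position: [0.5299, -0.0615, 0.2222]
eef_rot: [-0.0, 0.022, 1.0, -0.0]
wrist_force: [-0.5, 0.1, 0.6]
gripper_width: 0.798
gripper_force: 0.0
```

Run:
```python
from h import *
s=sensors.get_state();print(s["t"],s["position"],s["q"][6],s["wrist_force"],s["gripper_width"]);go(s,529.5,-63,183,-2.5)
c=camera("scene");save("s5.png",dict(color=cv2.resize(c["color"][140:270,190:350],None,fx=4.5,fy=4.5,interpolation=cv2.INTER_CUBIC)))
k=big(mask(c,"red")[0]);k=k[:,0,:]
P=np.array([onz(c,u,v,.058)*1000 for u,v in k.astype(float)]);print("red top",P[:,0].min(),P[:,0].max(),P[:,1].min(),P[:,1].max())
c=camera("side");save("d5.png",dict(color=cv2.resize(c["color"][180:280,190:340],None,fx=5,fy=5,interpolation=cv2.INTER_CUBIC)))
a,b=[cv2.imread("pics/%s5.png"%i) for i in "sd"]
h=300;cv2.imwrite("pics/c5.png",np.hstack([cv2.resize(i,(390,h)) for i in(a,b)]))
```

```text
14.2333 [ 0.52986154 -0.06146454  0.22224275] 1.8258582141173145 [-0.47042905  0.08892343  0.58204486] 0.7980809235914179
units [ 0.01 -0.08  1.96] yaw units 0.01 psi 87.52
red top 616.6422232665541 633.461094824783 -82.49308573874781 -38.7559013985479
```

View pics/c5.png

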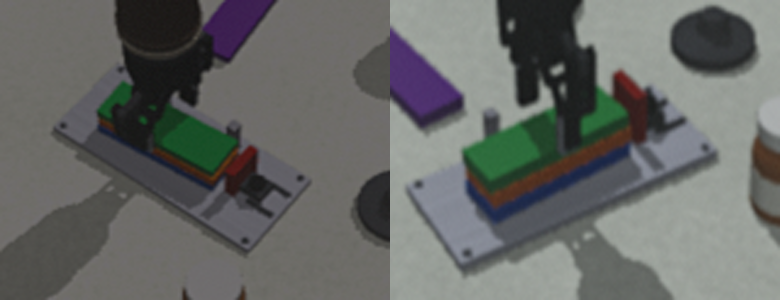

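The pile of three is neatly stacked, with the red stop clear ahead of it. Lowering the fingers alongside.

Emit:
servo_tool --rows '[[0.8, [0, -0.08, 0.5], [0, 0, 0]], [0.8, [0, 0, 0.5], [0, 0, 0]], [0.8, [0, 0, 0.5], [0, 0, 0]], [0.8, [0, 0, 0.46], [0, 0, 0]], [0.8, [0, 0, 0], [0, 0, 0]]]'

```text
t: 14.75
position: [0.5288, -0.0631, 0.1806]
eef_rot: [-0.002, 0.02, 1.0, -0.0]
wrist_force: [-0.5, -0.1, -0.4]
gripper_width: 0.8
gripper_force: 0.0
```

Emit:
servo_tool --rows '[[0.8, [0, 0.2, 0], [0, 0, 0]], [0.8, [0, 0.2, 0], [0, 0, 0]], [0.8, [0, 0, 0], [0, 0, 0]]]'

```text
t: 15.0
position: [0.5303, -0.0542, 0.1832]
eef_rot: [0.0, 0.02, 1.0, 0.0]
wrist_force: [0.2, 0.2, -0.5]
gripper_width: 0.799
gripper_force: 0.0
```

Emit:
servo_tool --rows '[[0.8, [0, 0.15, 0], [0, 0, 0]], [0.8, [0, 0.1, 0], [0, 0, 0]], [0.8, [0, 0, 0], [0, 0, 0]]]'

```text
t: 15.25
position: [0.5304, -0.0498, 0.1834]
eef_rot: [0.0, 0.02, 1.0, 0.0]
wrist_force: [-0.1, -1.0, 0.3]
gripper_width: 0.799
gripper_force: 0.1
```

Emit:
servo_tool --rows '[[0.8, [0, 0.08, 0], [0, 0, 0]], [0.8, [0, 0.07, 0], [0, 0, 0]], [0.8, [0, 0, 0], [0, 0, 0]]]'

```text
t: 15.5
position: [0.5305, -0.0474, 0.1833]
eef_rot: [0.0, 0.02, 1.0, -0.0]
wrist_force: [-0.7, -2.1, 1.6]
gripper_width: 0.801
gripper_force: 1.0
```

Emit:
servo_tool --rows '[[0.8, [0, 0.08, 0], [0, 0, 0]], [0.8, [0, 0.07, 0], [0, 0, 0]], [0.8, [0, 0, 0], [0, 0, 0]]]'

```text
t: 15.75
position: [0.5303, -0.0449, 0.1832]
eef_rot: [-0.0, 0.021, 1.0, -0.0]
wrist_force: [-0.9, -4.8, 2.6]
gripper_width: 0.801
gripper_force: 2.2
```

Emit:
servo_tool --rows '[[0.8, [0, 0.07, 0], [0, 0, 0]], [0.8, [0, 0.05, 0], [0, 0, 0]], [0.8, [0, 0, 0], [0, 0, 0]]]'

```text
t: 16.0
position: [0.5301, -0.0432, 0.1831]
eef_rot: [-0.0, 0.021, 1.0, -0.001]
wrist_force: [-3.3, -5.8, 3.7]
gripper_width: 0.801
gripper_force: 3.4
```

Emit:
servo_tool --rows '[[0.8, [0, 0.05, 0], [0, 0, 0]], [0.8, [0, 0.03, 0], [0, 0, 0]], [0.8, [0, 0, 0], [0, 0, 0]]]'

```text
t: 16.25
position: [0.5301, -0.0428, 0.1831]
eef_rot: [-0.0, 0.022, 1.0, -0.001]
wrist_force: [-3.4, -11.0, 2.8]
gripper_width: 0.802
gripper_force: 5.5
```

Emit:
servo_tool --rows '[[0.8, [0, 0.06, 0], [0, 0, 0]], [0.8, [0, 0, 0], [0, 0, 0]]]'

```text
t: 16.42
position: [0.5302, -0.0426, 0.183]
eef_rot: [-0.0, 0.022, 1.0, -0.002]
wrist_force: [-1.8, -14.6, 1.1]
gripper_width: 0.804
gripper_force: 7.2
```

Run:
```python
from h import *
s=sensors.get_state();print(s["position"],s["wrist_force"],s["torque"])
c=camera("wrist");save("w6.png",c)
r=plate(c,"green",.052,s,False);print(r[0])
```

```text
[ 0.53015608 -0.04262238  0.18303534] [ -1.77253724 -14.55779915   1.11092359] [-2.81247879  0.38370454 -0.06702974]
[502.9 -51.9  98.2  49.2  -2.9]
```

View pics/w6.png

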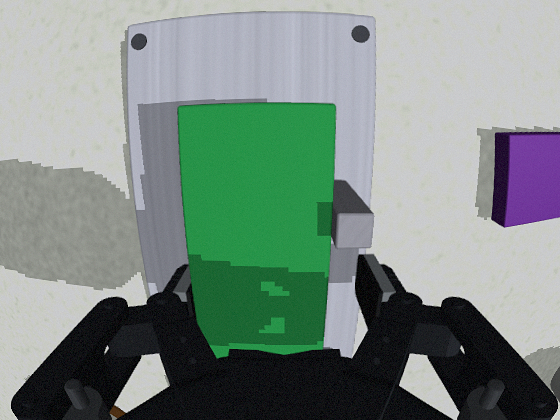

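Green's edge is flush along the post (335,215) at -2.9°, and the pile is seated on the posts. Next I'll back off, rise, close the fingers and go to the -x end.

Emit:
servo_tool --rows '[[0.8, [0, -0.2, 0], [0, 0, 0]], [0.8, [0, -0.27, 0], [0, 0, 0.1]], [0.8, [0, 0, -0.6], [0, 0, 0]], [0.8, [0, 0, -1], [0, 0, 0]], [0.8, [0, 0, -1], [0, 0, 0]]]'

```text
t: 16.88
position: [0.5302, -0.0479, 0.2359]
eef_rot: [-0.001, 0.024, 1.0, 0.0]
wrist_force: [1.4, 0.4, 0.3]
gripper_width: 0.802
gripper_force: 0.0
```

Emit:
servo_tool --rows '[[0, [0, 0, -0.8], [0, 0, 0]], [0, [0.5, 0, 0], [0, 0, 0]], [0, [1, 0, 0], [0, 0, 0]], [0, [1, 0, 0], [0, 0, 0]], [0, [1, 0, 0], [0, 0, 0]]]'

```text
t: 17.3
position: [0.459, -0.0444, 0.2511]
eef_rot: [-0.0, 0.023, 1.0, 0.0]
wrist_force: [0.1, -0.1, -0.4]
gripper_width: 0.085
gripper_force: 0.0
```

Emit:
servo_tool --rows '[[0, [1, 0, 0], [0, 0, 0]], [0, [0.4, 0, 0], [0, 0, 0]], [0, [0, 0, 0], [0, 0, 0]], [0, [0, 0, 0], [0, 0, 0]]]'

```text
t: 17.63
position: [0.433, -0.0434, 0.2515]
eef_rot: [0.001, 0.024, 1.0, 0.0]
wrist_force: [0.0, 0.2, -0.1]
gripper_width: 0.0
gripper_force: 0.0
```

Run:
```python
from h import *
s=sensors.get_state();print(s["t"],s["position"],s["gripper_width"],s["wrist_force"])
c=camera("scene")
r=plate(c,"green",.052,None,False);print(r[0])
x=453.8
go(s,429,-47.3,187,-2.9)
k=big(mask(c,"red")[0])[:,0,:]
P=np.array([onz(c,u,v,.058)*1000 for u,v in k.astype(float)]);print("red top",P[:,0].min(),P[:,0].max(),P[:,1].min(),P[:,1].max(),k.mean(0))
```

```text
17.6333 [ 0.43299573 -0.0433926   0.2514617 ] 0.0002978664636460331 [ 0.00731137  0.21711402 -0.14265315]
[530.5 -55.9 149.4  51.5  -2.6]
units [ 0.19 -0.21  3.22] yaw units 0.05 psi 87.3
red top 616.2028418150832 638.3779863338401 -83.91261745396739 -38.7559013985479 [289.21052632 210.10526316]
```

Emit:
servo_tool --rows '[[0, [0.19, -0.2, 0.7], [0, 0, 0.05]], [0, [0, 0, 1], [0, 0, 0]], [0, [0, 0, 0.9], [0, 0, 0]], [0, [0, 0, 0.5], [0, 0, 0]], [0, [0, 0, 0.12], [0, 0, 0]]]'

```text
t: 18.1
position: [0.4288, -0.0476, 0.1852]
eef_rot: [-0.001, 0.026, 1.0, -0.0]
wrist_force: [0.5, -0.1, -0.8]
gripper_width: 0.0
gripper_force: 0.0
```

Emit:
servo_tool --rows '[[0, [-0.2, 0, 0], [0, 0, 0]], [0, [-0.2, 0, 0], [0, 0, 0]], [0, [0, 0, 0], [0, 0, 0]]]'

```text
t: 18.35
position: [0.4382, -0.0481, 0.1875]
eef_rot: [0.001, 0.026, 1.0, -0.0]
wrist_force: [-0.3, 0.8, -0.4]
gripper_width: 0.001
gripper_force: 0.0
```

Emit:
servo_tool --rows '[[0, [-0.15, 0, 0], [0, 0, 0]], [0, [-0.1, 0, 0], [0, 0, 0]], [0, [0, 0, 0], [0, 0, 0]]]'

```text
t: 18.6
position: [0.4422, -0.0482, 0.1872]
eef_rot: [0.001, 0.026, 1.0, 0.0]
wrist_force: [0.5, 0.6, 0.0]
gripper_width: -0.006
gripper_force: 0.0
```

Now pushing in small steps while I watch the force.

Emit:
servo_tool --rows '[[0, [-0.1, 0, 0], [0, 0, 0]], [0, [-0.1, 0, 0], [0, 0, 0]], [0, [0, 0, 0], [0, 0, 0]]]'

```text
t: 18.85
position: [0.4452, -0.0484, 0.1867]
eef_rot: [-0.001, 0.026, 1.0, 0.0]
wrist_force: [-3.4, 1.4, 3.1]
gripper_width: 0.001
gripper_force: 1.4
```

Emit:
servo_tool --rows '[[0, [-0.08, 0, 0], [0, 0, 0]], [0, [-0.07, 0, 0], [0, 0, 0]], [0, [0, 0, 0], [0, 0, 0]]]'

```text
t: 19.1
position: [0.4462, -0.0486, 0.1865]
eef_rot: [-0.003, 0.026, 1.0, 0.001]
wrist_force: [-11.5, 0.7, 14.3]
gripper_width: -0.001
gripper_force: 4.8
```

Emit:
servo_tool --rows '[[0, [-0.07, 0, 0], [0, 0, 0]], [0, [-0.03, 0, 0], [0, 0, 0]], [0, [0, 0, 0], [0, 0, 0]]]'

```text
t: 19.35
position: [0.4493, -0.0487, 0.1865]
eef_rot: [-0.001, 0.026, 1.0, 0.0]
wrist_force: [-3.2, 0.5, 1.8]
gripper_width: -0.004
gripper_force: 1.9
```

```bash
cat >> h.py <<'E'
def chk(view=None):
    s=sensors.get_state();print(s["t"],s["position"],s["wrist_force"].round(1))
    c=camera("scene");k=big(mask(c,"red")[0])[:,0,:];g=big(mask(c,"green")[0])[:,0,:].astype(float)
    G=np.array([onz(c,u,v,.052)*1000 for u,v in g]);e=np.array([.9987,-.0506])
    R=np.array([onz(c,u,v,.058)*1000 for u,v in k.astype(float)])
    print("green far end",(G[:,:2]@e).max().round(1),"red near",(R[:,:2]@e).min().round(1),"far",(R[:,:2]@e).max().round(1),"redpix",k.mean(0).round(1),cv2.boundingRect(k))
    return s,c
E
python3 -c "
from h import *
chk()"
```

```text
19.35 [ 0.44934692 -0.04872874  0.18654832] [-3.2  0.5  1.8]
green far end 613.5 red near 618.6 far 638.9 redpix [289.1 210.4] (283, 203, 12, 15)
```

Emit:
servo_tool --rows '[[0, [-0.05, 0, -0.05], [0, 0, 0]], [0, [0, 0, 0], [0, 0, 0]], [0, [-0.05, 0, 0], [0, 0, 0]], [0, [0, 0, 0], [0, 0, 0]]]'

```text
t: 19.73
position: [0.4524, -0.0488, 0.1876]
eef_rot: [-0.0, 0.026, 1.0, 0.0]
wrist_force: [-3.6, 0.6, 2.9]
gripper_width: -0.004
gripper_force: 1.6
```

Emit:
servo_tool --rows '[[0, [-0.05, 0, 0], [0, 0, 0]], [0, [0, 0, 0], [0, 0, 0]], [0, [-0.05, 0, 0], [0, 0, 0]], [0, [0, 0, 0], [0, 0, 0]]]'

```text
t: 20.07
position: [0.4542, -0.0489, 0.1876]
eef_rot: [-0.0, 0.026, 1.0, 0.0]
wrist_force: [-4.4, 0.4, 2.3]
gripper_width: -0.0
gripper_force: 2.2
```

```bash
python3 -c "
from h import *
chk()"
```

```text
20.0667 [ 0.45423231 -0.04892295  0.18757832] [-4.4  0.4  2.3]
green far end 617.9 red near 620.9 far 638.2 redpix [288.2 211.5] (282, 203, 13, 17)
```

Emit:
servo_tool --rows '[[0, [-0.05, 0, 0], [0, 0, 0]], [0, [0, 0, 0], [0, 0, 0]], [0, [0, 0, 0], [0, 0, 0]]]'

```text
t: 20.37
position: [0.4549, -0.049, 0.1875]
eef_rot: [-0.001, 0.026, 1.0, 0.0]
wrist_force: [-3.3, -0.4, 0.7]
gripper_width: 0.001
gripper_force: 1.8
```

Emit:
servo_tool --rows '[[0, [-0.03, 0, 0], [0, 0, 0]], [0, [0, 0, 0], [0, 0, 0]], [0, [0, 0, 0], [0, 0, 0]]]'

```text
t: 20.62
position: [0.4557, -0.049, 0.1875]
eef_rot: [-0.001, 0.026, 1.0, 0.0]
wrist_force: [-4.3, -0.6, 0.9]
gripper_width: 0.004
gripper_force: 2.7
```

```bash
python3 -c "
from h import *
s,c=chk()
d=camera('side');A=cv2.resize(c['color'][170:240,220:310],None,fx=4.4,fy=4.4,interpolation=2);B=cv2.resize(d['color'][190:260,210:300],None,fx=4.4,fy=4.4,interpolation=2)
save('c7.png',dict(color=np.clip(np.hstack([A,B])*1.6,0,255).astype(np.uint8)))"
```

```text
20.6167 [ 0.45571259 -0.04901448  0.18752255] [-4.3 -0.6  0.9]
green far end 617.9 red near 620.9 far 637.9 redpix [288.9 210.5] (283, 203, 12, 14)
```

View pics/c7.png

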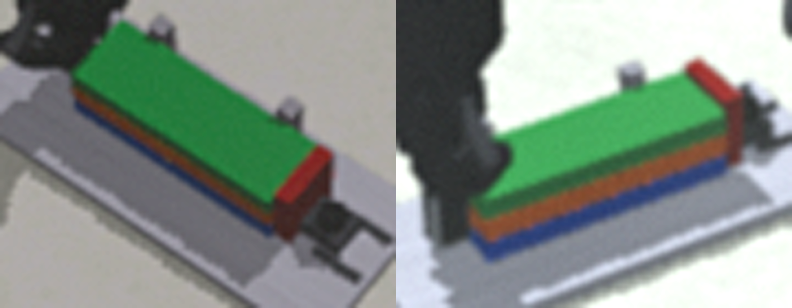

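The pile is almost on the red stop, at about 4 N. I'll keep going in half-millimetre steps.

Emit:
servo_tool --rows '[[0, [-0.03, 0, 0], [0, 0, 0]], [0, [0, 0, 0], [0, 0, 0]], [0, [0, 0, 0], [0, 0, 0]]]'

```text
t: 20.97
position: [0.4559, -0.0491, 0.1875]
eef_rot: [-0.001, 0.026, 1.0, 0.0]
wrist_force: [-7.8, -0.1, 4.3]
gripper_width: -0.001
gripper_force: 3.7
```

Emit:
servo_tool --rows '[[0, [-0.03, 0, 0], [0, 0, 0]], [0, [0, 0, 0], [0, 0, 0]], [0, [0, 0, 0], [0, 0, 0]]]'

```text
t: 21.22
position: [0.456, -0.0491, 0.1875]
eef_rot: [-0.002, 0.026, 1.0, 0.0]
wrist_force: [-9.5, -0.5, 7.3]
gripper_width: 0.004
gripper_force: 4.6
```

Emit:
servo_tool --rows '[[0, [-0.03, 0, 0], [0, 0, 0]], [0, [0, 0, 0], [0, 0, 0]], [0, [0, 0, 0], [0, 0, 0]]]'

```text
t: 21.47
position: [0.4562, -0.0491, 0.1874]
eef_rot: [-0.002, 0.026, 1.0, 0.0]
wrist_force: [-10.9, 0.9, 8.0]
gripper_width: -0.001
gripper_force: 5.5
```

```bash
python3 -c "
from h import *
chk();s=sensors.get_state();print(s['torque'])"
```

```text
21.4667 [ 0.45620585 -0.04910987  0.18739691] [-10.9   0.9   8. ]
green far end 617.9 red near 621.2 far 637.5 redpix [289.3 210. ] (283, 204, 12, 13)
[ 0.06581408  1.9750613  -0.00975013]
```

The pile is in contact at 11 N. To be sure the upper layers are seated too, I'll repeat the push one layer higher each time, gently.

Emit:
servo_tool --rows '[[0, [0.25, 0, 0], [0, 0, 0]], [0, [0, 0, -0.7], [0, 0, 0]], [0, [-0.08, 0, 0], [0, 0, 0]], [0, [0, 0, 0], [0, 0, 0]]]'

```text
t: 21.85
position: [0.4551, -0.049, 0.2022]
eef_rot: [0.001, 0.026, 1.0, 0.0]
wrist_force: [-1.6, -0.1, 0.9]
gripper_width: -0.0
gripper_force: 0.6
```

Emit:
servo_tool --rows '[[0, [-0.05, 0, 0], [0, 0, 0]], [0, [-0.05, 0, 0], [0, 0, 0]], [0, [0, 0, 0], [0, 0, 0]]]'

```text
t: 22.1
position: [0.4559, -0.0489, 0.2012]
eef_rot: [-0.001, 0.026, 1.0, 0.0]
wrist_force: [-4.8, 0.6, 4.5]
gripper_width: 0.002
gripper_force: 2.9
```

Emit:
servo_tool --rows '[[0, [-0.04, 0, 0], [0, 0, 0]], [0, [0, 0, 0], [0, 0, 0]], [0, [0, 0, 0], [0, 0, 0]]]'

```text
t: 22.35
position: [0.4561, -0.049, 0.201]
eef_rot: [-0.002, 0.026, 1.0, 0.0]
wrist_force: [-7.5, -0.3, 6.9]
gripper_width: -0.001
gripper_force: 3.9
```

Emit:
servo_tool --rows '[[0, [-0.03, 0, 0], [0, 0, 0]], [0, [0, 0, 0], [0, 0, 0]], [0, [0, 0, 0], [0, 0, 0]]]'

```text
t: 22.6
position: [0.4563, -0.049, 0.2009]
eef_rot: [-0.002, 0.026, 1.0, 0.0]
wrist_force: [-9.6, 0.7, 7.4]
gripper_width: -0.0
gripper_force: 4.7
```

Emit:
servo_tool --rows '[[0, [0.25, 0, 0], [0, 0, 0]], [0, [0, 0, -0.65], [0, 0, 0]], [0, [-0.15, 0, 0], [0, 0, 0]], [0, [-0.05, 0, 0], [0, 0, 0]], [0, [0, 0, 0], [0, 0, 0]]]'

```text
t: 23.02
position: [0.456, -0.049, 0.2142]
eef_rot: [-0.001, 0.026, 1.0, 0.0]
wrist_force: [-6.7, 0.5, 4.9]
gripper_width: -0.003
gripper_force: 3.5
```

Emit:
servo_tool --rows '[[0, [-0.04, 0, 0], [0, 0, 0]], [0, [0, 0, 0], [0, 0, 0]], [0, [0, 0, 0], [0, 0, 0]]]'

```text
t: 23.27
position: [0.4563, -0.049, 0.2139]
eef_rot: [-0.002, 0.026, 1.0, 0.0]
wrist_force: [-9.3, 0.2, 7.6]
gripper_width: -0.001
gripper_force: 4.5
```

All three layers stop at the same x (0.4561–0.4563), so the ends are flush. Now I'll press the pile onto the posts once more.

Emit:
servo_tool --rows '[[0, [0.25, 0, 0], [0, 0, 0]], [0, [0.3, 0, -0.8], [0, 0, 0]], [0.8, [0, 0, -1], [0, 0, 0]], [0.8, [-0.6, 0, -0.3], [0, 0, 0]], [0.8, [-1, 0, 0], [0, 0, 0]]]'

```text
t: 23.68
position: [0.4789, -0.0502, 0.2582]
eef_rot: [0.002, 0.026, 1.0, 0.0]
wrist_force: [-0.5, 0.3, -0.1]
gripper_width: 0.42
gripper_force: 0.0
```

Emit:
servo_tool --rows '[[0.8, [-1, 0, 0], [0, 0, 0]], [0.8, [-1, 0, 0], [0, 0, 0]], [0.8, [-1, 0, 0], [0, 0, 0]], [0.8, [-0.2, 0, 0], [0, 0, 0]], [0.8, [0, 0, 0], [0, 0, 0]]]'

```text
t: 24.1
position: [0.5438, -0.0534, 0.2563]
eef_rot: [0.001, 0.025, 1.0, -0.0]
wrist_force: [-0.5, 0.5, -0.0]
gripper_width: 0.801
gripper_force: 0.0
```

```bash
python3 -c "
from h import *
s,c=chk();go(s,540,-53,183,-2.9)
c=camera('wrist');print(plate(c,'green',.052,s,False)[0],s['gripper_width'])"
```

```text
24.1 [ 0.54380817 -0.05338979  0.25629721] [-0.5  0.5 -0. ]
green far end 617.9 red near 620.9 far 638.2 redpix [289. 211.] (283, 203, 12, 15)
units [0.2  0.01 3.66] yaw units -0.0 psi 87.08
[542.1 -53.9 148.5  49.6  -2.9] 0.800932283854169
```

Emit:
servo_tool --rows '[[0.8, [0.1, 0, 0.8], [0, 0, 0]], [0.8, [0, 0, 1], [0, 0, 0]], [0.8, [0, 0, 1], [0, 0, 0]], [0.8, [0, 0, 0.8], [0, 0, 0]], [0.8, [0, 0.1, 0], [0, 0, 0]]]'

```text
t: 24.62
position: [0.5384, -0.0514, 0.1821]
eef_rot: [-0.002, 0.026, 1.0, -0.0]
wrist_force: [-0.7, 0.1, -0.7]
gripper_width: 0.798
gripper_force: 0.0
```

Emit:
servo_tool --rows '[[0.8, [0, 0.2, 0], [0, 0, 0]], [0.8, [0, 0.15, 0], [0, 0, 0]], [0.8, [0, 0, 0], [0, 0, 0]]]'

```text
t: 24.87
position: [0.5411, -0.044, 0.1857]
eef_rot: [0.001, 0.025, 1.0, -0.0]
wrist_force: [-0.2, -0.7, -0.1]
gripper_width: 0.803
gripper_force: 0.0
```

Emit:
servo_tool --rows '[[0.8, [0, 0.06, 0], [0, 0, 0]], [0.8, [0, 0, 0], [0, 0, 0]], [0.8, [0, 0, 0], [0, 0, 0]]]'

```text
t: 25.12
position: [0.5413, -0.0438, 0.1856]
eef_rot: [0.001, 0.026, 1.0, -0.0]
wrist_force: [-1.6, -4.3, 3.7]
gripper_width: 0.801
gripper_force: 2.1
```

Emit:
servo_tool --rows '[[0.8, [0, 0.08, 0], [0, 0, 0]], [0.8, [0, 0, 0], [0, 0, 0]], [0.8, [0, 0, 0], [0, 0, 0]]]'

```text
t: 25.37
position: [0.5414, -0.0435, 0.1855]
eef_rot: [0.001, 0.027, 1.0, -0.001]
wrist_force: [-0.1, -8.8, 4.4]
gripper_width: 0.8
gripper_force: 4.3
```

Emit:
servo_tool --rows '[[0.8, [0, -0.2, 0], [0, 0, 0]], [0.8, [0, 0, -0.65], [0, 0, 0]], [0.8, [0, 0.15, 0], [0, 0, 0]], [0.8, [0, 0.05, 0], [0, 0, 0]], [0.8, [0, 0, 0], [0, 0, 0]]]'

```text
t: 25.78
position: [0.5416, -0.0434, 0.1985]
eef_rot: [0.001, 0.026, 1.0, -0.001]
wrist_force: [-0.1, -8.8, 5.0]
gripper_width: 0.799
gripper_force: 4.6
```

Emit:
servo_tool --rows '[[0.8, [0, -0.2, 0], [0, 0, 0]], [0.8, [0, 0, -0.65], [0, 0, 0]], [0.8, [0, 0.15, 0], [0, 0, 0]], [0.8, [0, 0.05, 0], [0, 0, 0]], [0.8, [0, 0, 0], [0, 0, 0]]]'

```text
t: 26.2
position: [0.5415, -0.0433, 0.2112]
eef_rot: [0.001, 0.026, 1.0, -0.001]
wrist_force: [-0.3, -9.3, 5.1]
gripper_width: 0.799
gripper_force: 4.6
```

The y contact is also equal at all three levels. I'll back off, rise, and take a final look.

Emit:
servo_tool --rows '[[0.8, [0, -0.25, 0], [0, 0, 0]], [0.8, [0, -0.2, 0], [0, 0, 0]], [0.8, [0, 0, -0.7], [0, 0, 0]], [0.8, [0, 0, -1], [0, 0, 0]], [0.8, [0, 0, -1], [0, 0, 0]]]'

```text
t: 26.62
position: [0.5404, -0.0499, 0.2644]
eef_rot: [-0.001, 0.025, 1.0, 0.0]
wrist_force: [0.4, -0.1, -0.6]
gripper_width: 0.804
gripper_force: 0.0
```

Emit:
servo_tool --rows '[[0.8, [0.8, 0, -1], [0, 0, 0]], [0.8, [1, 0, -1], [0, 0, 0]], [0.8, [1, 0, -1], [0, 0, 0]], [0.8, [1, 0, -0.5], [0, 0, 0]], [0.8, [1, 0, 0], [0, 0, 0]]]'

```text
t: 27.03
position: [0.4446, -0.0451, 0.3364]
eef_rot: [0.002, 0.025, 1.0, 0.001]
wrist_force: [1.1, 0.1, 0.3]
gripper_width: 0.799
gripper_force: 0.0
```

Emit:
servo_tool --rows '[[0.8, [0.8, 0, 0], [0, 0, 0]], [0.8, [0.5, 0, 0], [0, 0, 0]], [0.8, [0, 0, 0], [0, 0, 0]]]'

```text
t: 27.28
position: [0.4172, -0.0439, 0.3345]
eef_rot: [-0.001, 0.025, 1.0, 0.001]
wrist_force: [0.4, -0.6, 0.7]
gripper_width: 0.798
gripper_force: 0.0
```

```bash
python3 -c "
from h import *
s,c=chk();w=camera('wrist');d=camera('side')
print(plate(w,'green',.052,s,False)[0])
A=cv2.resize(c['color'][170:240,220:310],(386,300),interpolation=2);B=cv2.resize(d['color'][190:260,210:300],(386,300),interpolation=2)
W=w['color'][120:420,80:480]
top=np.clip(np.hstack([A,B])*1.5,0,255).astype(np.uint8)
bot=np.zeros((300,772,3),np.uint8);bot[:,:400]=W
save('c8.png',dict(color=np.vstack([top,bot])))"
```

```text
27.2833 [ 0.41723772 -0.04385377  0.3344815 ] [ 0.4 -0.6  0.7]
green far end 617.9 red near 620.9 far 635.4 redpix [288.5 210.6] (283, 203, 12, 16)
[516.2 -52.5 115.3  49.5  -2.9]
```

View pics/c8.png

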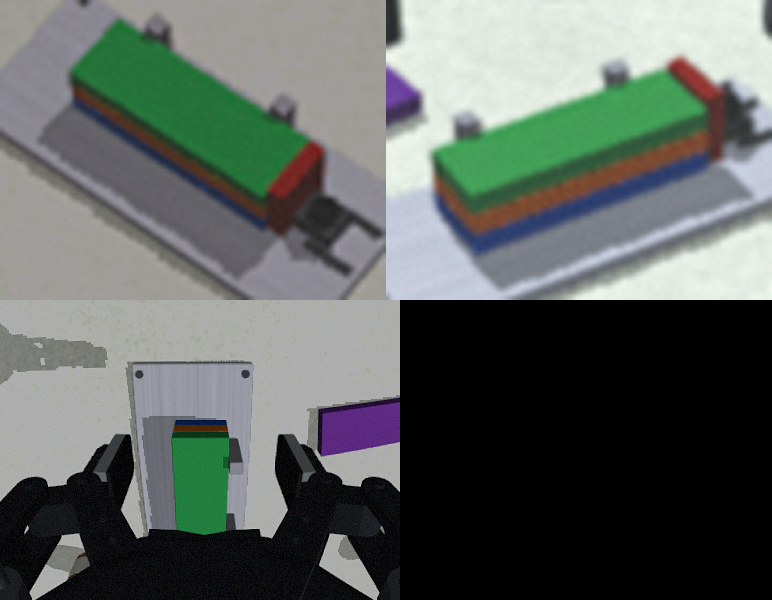

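The pile is flush and touching both posts and the red stop. The stop hasn't moved (about 289,210 px before and after), and the robot is clear.

```bash
python3 -c "
from h import *
print(ticket.finish_job())"
```

```text
the job is handed in; nothing more can be done
None
```

The job is handed in. The blue, orange and green plates are stacked in that order and, by contact force and camera, lie flush against both posts and the end stop. The stop showed no visible shift after a gentle press of about 11 N, and the run took about 27 s of the 72 s allowed.

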